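# Balance an umbrella shaft on the blade and mark the point

## Robot

A 6-joint arm with a two-finger parallel gripper is mounted at the origin on the work surface. World frame = base frame: x ahead of the robot, y to its left, z up, the work surface at z = 0. Lengths are in m, angles in degrees, forces in N, time in s.
With the tool pointing down it reaches from about 0.35 to 0.925 m from the base axis. Payload 6.4 kg.
Tool frame: the origin (TCP) lies at the very end of the fingers, on their centre line; the grasp point (between the pads) lies 19 mm behind it (r.pinch_z is the z of the grasp point in the tool frame, in m); z points along the fingers, y is the direction in which the jaws open and shut (so a half turn about z gives the same grasp; the last joint's range is limited). The gripper opens to 94 mm and grips with 3 to 60 N. Pads are 16 mm wide; open, the fingers measure 119 mm over their backs; the gripper's body (75 mm by 177 mm) begins 78 mm behind the grasp point.
Start: joints at [55.628, 14.043, 89.255, -0, 76.702, -9.975], TCP at [0.268, 0.592, 0.205] pointing down, gripper open.
Joint ranges: [-179.41, 179.41], [-58.25, 129.5], [7.25, 145.43], [-54.29, 234.29], [11.92, 165.04], [-157.13, 157.13]. Speed limits (degrees/s): [147.25, 147.25, 180, 180, 180, 180].

## Interface

Orientations are given as [roll, pitch, yaw] about the fixed x, y, z axes, in that order (R = Rz(yaw) Ry(pitch) Rx(roll)).
In Python, from station import r gives the robot as it stands. The module is installed in compiled form; this text tells all that it offers.
- The arm moves only by the tool move_arm, never from a script. Its argument "motion" is a list of rows, each a list of 3 entries, a list of its own where there are three numbers: the turn, a rotation vector about the tool's x, y, z in rad, then the shift along the tool's x, y, z in cm, then the opening, from 0 (shut) to 1 (fully open). In form: [[[wx, wy, wz], [dx, dy, dz], gripper], ...]. A call has 1 to 10 rows; each row is the pose to reach, as a shift and turn from the pose commanded when the call began, along the tool's axes at that moment; what a row does not reach only later rows make up. A row lasts 1/12 s, in which the tool goes at most 41.7 mm and 7.16 degrees, less where a joint would pass 70% of its speed; a pose out of reach is approached as far as the arm can. A call with a gripper value outside its range is refused whole. The fingers move at their own pace and stop on an object; "newtons" is the grip in N (left out, the last holds). Time passes only in rows, so rows that repeat a pose let the fingers close. It gives the time, the measured TCP pose, the force and the opening at its end, in the units of the state.
- r.observe(): the state, without advancing time (a new reading comes with each control period).
- r.camera(name): name is "scene" or "top"; returns a dict with "img" (400x640x3 uint8, blue, green, red), "range_z" (400x640 float32, m along the optical axis (not along the pixel's ray), 0 where there is no reading), "fovy" (degrees; the focal length in pixels is half the picture's height over the tangent of half this angle, whatever the lens; pixels are square), "cx", "cy" (the principal point, pixels), "R" (3x3) and "t" (3): a world point X has camera coordinates R X + t. Camera axes: x right, y down, z forward; pixel columns grow to the right and rows downward; lengths in m; the calibration is good to about 2 mm. A picture is of the moment at which its call begins.
- r.job_done(): hands the job in, once; it reports no verdict.
The state is a dict: "t": time; "joint_pos": joint angles; "joint_velocities": joint speeds; "effort": joint torques, N m; "tcp_pos": TCP position; "orientation": TCP orientation; "force": force on the tool from outside, world axes, zero at the start; "ft_torque": the same for the moment, N m; "finger_gap": finger opening in m.
Only numpy, scipy, OpenCV 4.12 (cv2) and the standard library are available. Lean on these libraries where they do the work, as an engineer would, in place of code of your own. Each camera call takes 0.05 s, during which the arm holds its last target. There are 200 camera calls.

## Task

Find the balance point of the umbrella shaft: slide it along the blunt edge of the balancing stand, without lifting it off or bearing down on it, until it lies level by itself with nothing touching it. Then mark the point by setting the U-shaped clip gently astride the shaft, upright and fully down, directly over the edge, and let go so that the shaft stays level with the clip on it. Leave the other things on the table where they are.

Things in the scene. Friction and masses are not known exactly. Their poses are not given: they have to be found in the camera images.
- stand: Grey balancing stand, fixed; origin on the table under its centre. Base 80 (x) x 190 (y) x 12 mm. The shaft lies along the stand's y axis on a central upright blade and passes through two slotted rests at y = -72 and +72 mm (8 mm thick, 30 mm across, 98 mm high; slot 16 mm wide, its floor at height 77.5 mm): it can slide, and tip 0.1 rad either way until it meets a rest.
- edge (a point): Centre of the top of the stand's blade, 85 mm above the table, axes as the stand's: a flat blunt edge 26 mm across (x) and 6 mm along the shaft (y). Free, the shaft lies level only while its balance point is over these 6 mm; otherwise it tips onto a rest, in up to a second. While something touches the shaft, friction can hold it level or tilted.
- shaft: Loose umbrella shaft, 0.3 to 0.45 kg, along its own y axis: square steel tube 12 x 12 mm, y -190 to 190 mm. Origin: middle of its underside. Its balance point is unknown, between y = -10 and +33 mm. At the start the edge is under y = -26 to -20 mm: the grip end (+y) hangs on its rest and the shaft must be slid 10 to 60 mm to the stand's -y side.
- grip_end (a point): Centre of the end face of the black grip at the shaft's +y end (shaft y = +200 mm); the grip is 28 x 28 mm, 80 mm long, centred on the tube; weight unknown.
- crown_end (a point): Centre of the end face of the black crown at the shaft's -y end (shaft y = -190 mm); the crown is 20 x 20 mm, 24 mm long, centred on the tube.
- clip: Loose grey U-shaped marker clip standing on the table, 40 g: block 30 (x) x 14 (y) x 60 mm high; open at the bottom a slot 20 mm wide (x), 11 mm deep, running through along y, to fit over the 12 mm shaft. Origin: centre of its underside, z up. Fully down on the level shaft, the slot's roof rests on the shaft's top (97 mm above the table), underside at 86 mm.
- pliers: Bystander: red-handled pliers lying flat, 175 mm long, 15 mm high; origin under the joint's middle.
- glue: Bystander: small white glue bottle, 28 mm across, 75 mm high; origin at its foot's centre.
- offcut: Bystander: cut end of a round black tube, 10 mm thick, 70 mm long, lying; origin under its middle.
- offcut2: Bystander: cut end of a flat black bar, 55 x 10 x 8 mm; origin under its middle.
- tape: Bystander: roll of yellow tape lying flat, 84 mm across, 19 mm high; origin under its centre.
- driver: Bystander: screwdriver lying flat, 170 mm long, 25 mm high; origin under its middle.
There are look-alikes about, which are no part of the job. Several things have the shape of the clip; the one meant has the colours described above.

How it is judged:
By the outcome, as a careful person would: the job done as asked, in the order asked, and still so for the second after the job is handed in, with the robot touching nothing.
It also fails if it takes over 72 s, if anything falls off the work surface, if the arm or the gripper's body presses on something with over 40 N, if the wrist force passes 120 N, or if a joint passes its speed limit or range.

## Working session

There is one attempt and no reset: what is moved stays moved. The work goes in short steps, Python scripts to look and compute and a tool call to move; the robot and the scene stay as the last step left them, time stands still between calls to the robot, and variables do not carry over. Pictures are saved under pics/ and viewed, about 8 in all and at most 12, crops included, and the job is handed in when it is done.

Besides the shell and the picture viewer there is one more tool, called after "Call:" as name(argument=value, ...), one argument or row to a line, values as JSON. move_arm: Moves the arm, as the interface text tells. Its arguments: {"type":"object","properties":{"motion":{"type":"array"},"newtons":{"type":"number"}},"required":["motion"]}

```bash
mkdir -p pics; cat > h.py <<'E'
import numpy as np, cv2
from station import r
from scipy.spatial.transform import Rotation as Ro
def cam(n):
    c=r.camera(n); c['f']=200/np.tan(np.radians(c['fovy'])/2); return c
def px(c,u,v,z=None):
    R=np.array(c['R']);t=np.array(c['t'])
    d=np.array([(u-c['cx'])/c['f'],(v-c['cy'])/c['f'],1.]); o=-R.T@t; w=R.T@d
    if z is None: s=float(c['range_z'][int(round(v)),int(round(u))])
    else: s=(z-o[2])/w[2]
    return o+s*w
def cloud(c):
    v,u=np.mgrid[0:400,0:640]; s=c['range_z']
    P=np.stack([(u-c['cx'])/c['f']*s,(v-c['cy'])/c['f']*s,s],-1)
    return (P-np.array(c['t']))@np.array(c['R'])
E
python3 - <<'E'
from h import *
for n in ('scene','top'):
    c=cam(n); cv2.imwrite(f'pics/{n}0.png',c['img'])
    np.savez(f'{n}0.npz',**{k:np.array(v) for k,v in c.items()})
    print(n,c['f'],-np.array(c['R']).T@np.array(c['t']),np.round(c['R'],2).tolist())
o=r.observe();print(o['tcp_pos'],o['orientation'],o['force'],r.pinch_z)
E
```

```text
scene 382.523011376498 [1.08661914 0.07127467 0.82880162] [[-0.09, 1.0, -0.0], [0.8, 0.07, -0.6], [-0.6, -0.06, -0.8]]
top 424.8550112572158 [0.38027765 0.01546098 1.03465153] [[0.07, -1.0, 0.0], [-0.98, -0.07, -0.21], [0.21, 0.01, -0.98]]
[0.26815827 0.59151259 0.20446183] [-1.79902250e+02 -1.44472217e-02  1.55606620e+02] [0.31456808 0.09322311 0.47276714] -0.0188
```

View pics/top0.png

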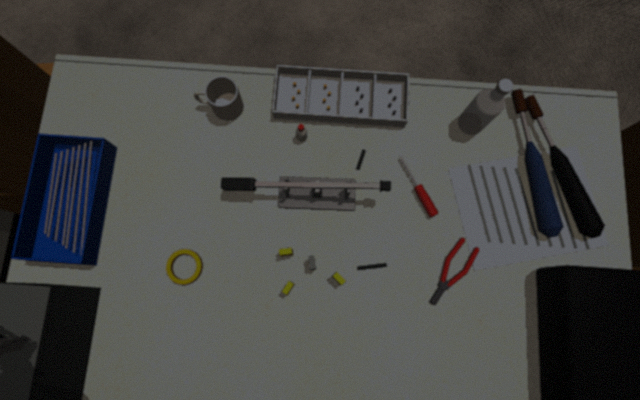

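View pics/scene0.png

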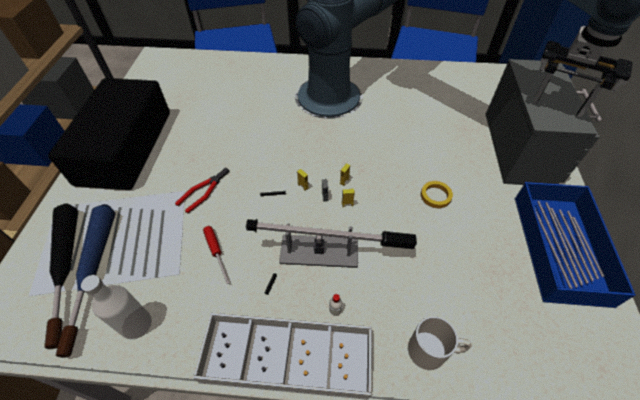

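The top view shows the shaft from the grip end at (220,184) to the crown at (391,186), with the stand centred near (317,192). The grey clip is at (311,263), among yellow look-alikes at (286,252), (287,288) and (338,279). The scene view agrees: the clip is at (325,190) and the grip is at right.

```bash
python3 - <<'E'
from h import *
T=dict(np.load('top0.npz'));S=dict(np.load('scene0.npz'))
for c,n,pts in((T,'top',[(317,192),(311,263)]),(S,'scene',[(319,250),(325,190)])):
    for k,(u,v) in enumerate(pts): print(n,px(c,u,v))
P=cloud(T);PS=cloud(S)
a=cv2.resize(T['img'][160:310,210:400],None,fx=4,fy=4,interpolation=cv2.INTER_CUBIC)
cv2.imwrite('pics/topc.png',cv2.convertScaleAbs(a,alpha=1.6))
b=cv2.resize(S['img'][160:280,235:425],None,fx=4,fy=4,interpolation=cv2.INTER_CUBIC)
cv2.imwrite('pics/scenec.png',cv2.convertScaleAbs(b,alpha=1.6))
def box(P,lo,hi): 
    return P[np.all((P>lo)&(P<hi),-1)]
for n,p in(('top',P),('scene',PS)):
    m=px(T,317,192)
    q=box(p,[m[0]-.1,m[1]-.3,.06],[m[0]+.1,m[1]+.3,.14])
    v=cv2.fitLine(q.astype(np.float32),cv2.DIST_HUBER,0,.01,.01).ravel()
    s=(q-v[3:])@v[:3];i=np.argsort(s)
    print(n,len(q),'line',v.round(4),'ext',s.min(),s.max())
    m=px(T,311,263);q=box(p,[m[0]-.035,m[1]-.025,.01],[m[0]+.035,m[1]+.025,.08])
    print('clip',len(q),q.min(0).round(4),q.max(0).round(4)); 
    qt=q[q[:,2]>q[:,2].max()-.006];rc=cv2.minAreaRect((qt[:,:2]*1000).astype(np.float32));print(rc,len(qt))
E
```

```text
top [0.60220007 0.02153956 0.07143079]
top [0.43849542 0.02385227 0.06376858]
scene [0.62653848 0.02392572 0.03165566]
scene [0.4534749  0.02388377 0.04683194]
top 1475 line [-0.0328  0.9962 -0.0812  0.6117  0.068   0.0924] ext -0.21154281275913514 0.1783417648958078
clip 88 [0.4263 0.0117 0.0154] [0.4572 0.0296 0.0641]
((442.2159729003906, 21.651229858398438), (29.273883819580078, 13.467013359069824), 13.592386245727539) 67
scene 1674 line [-0.0408  0.9959 -0.0807  0.6156  0.0712  0.0925] ext -0.21409549121778257 0.17475276334304315
clip 116 [0.4266 0.0137 0.0106] [0.4574 0.0294 0.0646]
((441.0675354003906, 21.47521209716797), (29.1956729888916, 13.162294387817383), 5.0088090896606445) 44
```

View pics/topc.png

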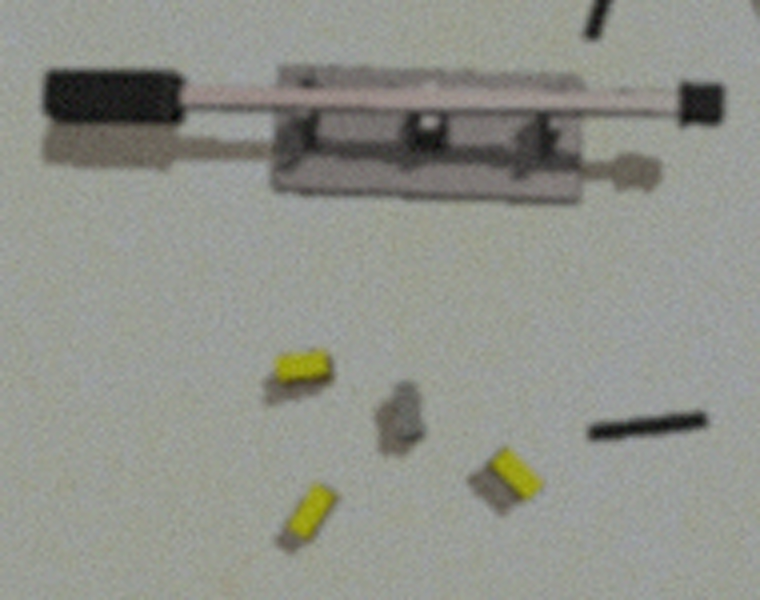

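View pics/scenec.png

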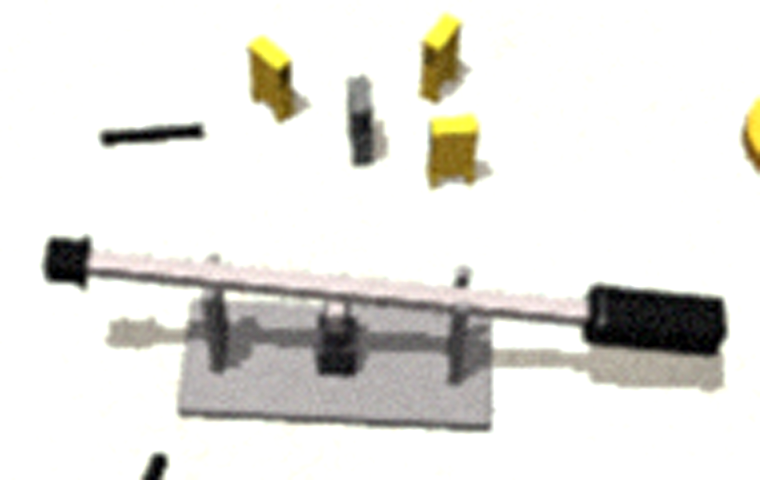

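The crops show the stand base corners in the top crop at (280,65), (580,77), (582,203) and (273,190). The grey clip's long side runs roughly along world x. The grip hangs low on the +y side. Next I'll fit the stand pose and shaft ends.

```bash
cat >> h.py <<'E'
def shaft(c):
    """grip/crown end points from dark pixels near the shaft, tilt of the tube"""
    P=cloud(c); g=c['img'].max(-1)
    m=(P[...,0]>.55)&(P[...,0]<.68)&(P[...,1]>-.25)&(P[...,1]<.33)&(P[...,2]>.045)&(P[...,2]<.15)
    q=P[m]; 
    t=q[(q[:,1]>-.08)&(q[:,1]<.15)&(q[:,2]>.08)]
    return q,t
E
python3 - <<'E'
from h import *
T=dict(np.load('top0.npz'));S=dict(np.load('scene0.npz'))
C=np.array([px(T,210+(u+.5)/4-.5,160+(v+.5)/4-.5,.012) for u,v in((280,65),(580,77),(582,203),(273,190))]);print(C.round(4),'mean',C.mean(0))
d=C[0]+C[3]-C[1]-C[2];print('yaw',np.degrees(np.arctan2(-d[0],d[1])),'len',np.linalg.norm(d)/2)
C=np.array([px(S,235+(u+.5)/4-.5,160+(v+.5)/4-.5,.012) for u,v in((490,427),(180,413))]);print('scene near edge',C.round(4),'mid',C.mean(0))
for n,c in(('T',T),('S',S)):
    P=cloud(c);m=(abs(P[...,0]-.6)<.07)&(abs(P[...,1]-.02)<.13)&(P[...,2]>.006)&(P[...,2]<.018)
    print(n,cv2.minAreaRect((P[m][:,:2]*1000).astype(np.float32)))
    m=(abs(P[...,0]-.605)<.06)&(abs(P[...,1]-.02)<.3)&(P[...,2]>.045)&(P[...,2]<.14)
    q=P[m];i=np.argsort(q[:,1]);print(q[i[:4]].round(3).tolist(),q[i[-4:]].round(3).tolist())
print('glue',px(T,301,133),'yellow',px(T,286,252))
E
```

```text
[[ 0.6504  0.1175  0.012 ]
 [ 0.6559 -0.0692  0.012 ]
 [ 0.5764 -0.0744  0.012 ]
 [ 0.5712  0.1149  0.012 ]] mean [0.61348832 0.02223924 0.012     ]
yaw 1.6338165816816708 len 0.18806121881756532
scene near edge [[ 0.6518  0.1172  0.012 ]
 [ 0.6587 -0.068   0.012 ]] mid [0.6552434  0.02464699 0.012     ]
T ((596.5801391601562, 21.082305908203125), (117.6955337524414, 189.48753356933594), 1.8429054021835327)
[[0.617, -0.142, 0.115], [0.612, -0.142, 0.117], [0.622, -0.142, 0.116], [0.62, -0.142, 0.116]] [[0.604, 0.244, 0.079], [0.621, 0.245, 0.077], [0.608, 0.245, 0.081], [0.611, 0.246, 0.077]]
S ((614.1200561523438, 21.461021423339844), (81.57738494873047, 189.19241333007812), 1.6238043308258057)
[[0.617, -0.142, 0.115], [0.616, -0.141, 0.118], [0.629, -0.141, 0.104], [0.609, -0.141, 0.116]] [[0.613, 0.245, 0.082], [0.617, 0.245, 0.081], [0.61, 0.245, 0.083], [0.606, 0.245, 0.081]]
glue [0.75189262 0.07086674 0.0512643 ] yellow [0.45969371 0.08272777 0.05841553]
```

```bash
cat >> h.py <<'E'
def plan(p,yaw):
    o=r.observe();A=Ro.from_euler('xyz',o['orientation'],degrees=True);B=Ro.from_euler('xyz',[180,0,yaw],degrees=True)
    print('turn',(A.inv()*B).as_rotvec().round(4),'shift cm',(A.inv().apply(np.array(p)-o['tcp_pos'])*100).round(2))
E
python3 -c "
from h import *
plan([.607,.285,.205],181.7);plan([.607,.285,.067],181.7)"
```

```text
turn [-0.0016 -0.0006 -0.4554] shift cm [-4.352e+01 -1.392e+01 -4.000e-02]
turn [-0.0016 -0.0006 -0.4554] shift cm [-43.52 -13.9   13.76]
```

Call:
move_arm(
  motion=[
    [[0,0,-0.1],[-3.9,-1.24,0],0],
    [[0,0,-0.2],[-7.8,-2.5,0],0],
    [[0,0,-0.3],[-11.7,-3.74,0],0],
    [[0,0,-0.4],[-15.6,-5,0],0],
    [[0,0,-0.455],[-19.5,-6.24,0],0],
    [[0,0,-0.455],[-23.4,-7.5,0],0],
    [[0,0,-0.455],[-27.3,-8.74,0],0],
    [[0,0,-0.455],[-31.2,-10,0],0],
    [[0,0,-0.455],[-35.1,-11.2,0],0],
    [[0,0,-0.455],[-39,-12.5,0],0],
  ],
  newtons=10,
)

```text
t: 0.93
tcp_pos: [0.573, 0.3154, 0.205]
orientation: [-180.0, -0.0, -178.3]
force: [0.5, 1.2, -0.1]
finger_gap: 0.0303
```

```bash
python3 -c "
from h import *
plan([.607,.285,.205],181.7);plan([.607,.285,.067],181.7);plan([.607,.268,.067],181.7);print(r.observe())"
```

```text
turn [-0.0001 -0.0008 -0.0006] shift cm [-3.31 -3.14 -0.  ]
turn [-0.0001 -0.0008 -0.0006] shift cm [-3.32 -3.13 13.8 ]
turn [-0.0001 -0.0008 -0.0006] shift cm [-3.27 -4.83 13.8 ]
{'t': 0.9333, 'joint_pos': array([ 1.89122569e+01,  1.46223631e+01,  8.86137970e+01,  6.33159109e-03,
        7.68078652e+01, -7.27571269e+01]), 'joint_velocities': array([-39.42228298,  18.79752476, -22.28585902,   0.0989132 ,
         3.25426804, -39.12076863]), 'effort': array([  2.6149524 , -44.11607623, -29.72744286,  -0.06502868,
         0.11623524,   0.55567844]), 'tcp_pos': array([0.57300699, 0.31537841, 0.20499125]), 'orientation': array([-1.79992836e+02, -4.38737446e-02, -1.78332066e+02]), 'force': array([ 0.51603153,  1.15467568, -0.12390965]), 'ft_torque': array([ 0.09134454, -0.07342192,  0.03663005]), 'finger_gap': 0.03034763695307241}
```

Call:
move_arm(
  motion=[
    [[0,0,0],[-2,-2,2.5],0],
    [[0,0,0],[-3.3,-3.1,5],0],
    [[0,0,0],[-3.3,-3.1,9],0],
    [[0,0,0],[-3.3,-3.1,12.5],0],
    [[0,0,0],[-3.3,-3.1,13.8],0],
    [[0,0,0],[-3.3,-3.1,13.8],0],
  ],
)

```text
t: 1.43
tcp_pos: [0.6025, 0.286, 0.0625]
orientation: [-179.9, -0.5, -178.3]
force: [-0.8, 1.0, -0.3]
finger_gap: 0.0003
```

```bash
cat >> h.py <<'E'
def look(save=None):
    cs=[cam('top'),cam('scene')]
    for n,c in zip('TS',cs):
        P=cloud(c);m=(abs(P[...,0]-.612)<.03)&(abs(P[...,1]-.02)<.06)&(P[...,2]>.06)&(P[...,2]<.125)
        q=P[m]; a=np.polyfit(q[:,1],q[:,2],1); k=abs(q[:,2]-np.polyval(a,q[:,1]))<.006; a=np.polyfit(q[k,1],q[k,2],1)
        g=(abs(P[...,0]-.612)<.03)&(P[...,2]>.045)&(P[...,2]<.16)&(P[...,1]<-.1)&(P[...,1]>-.25)
        lo=np.sort(P[g][:,1])[:6].mean() if g.sum()>6 else 0
        print(n,'slope %.4f z@edge %.4f crown_y %.4f'%(a[0],np.polyval(a,.022),lo))
    o=r.observe();print(round(o['t'],2),np.round(o['tcp_pos'],4),np.round(o['force'],2),round(o['finger_gap'],4))
    if save: cv2.imwrite(f'pics/{save}.png',np.vstack([cv2.resize(cs[0]['img'][150:230,190:400],(756,288)),cv2.resize(cs[1]['img'][195:275,225:435],(756,288))]))
E
python3 -c "
from h import *
look('push0')"
```

```text
T slope -0.1123 z@edge 0.0960 crown_y -0.1422
S slope -0.1134 z@edge 0.0953 crown_y -0.1408
1.53 [0.6064 0.2874 0.0685] [ 1.16 -0.33  0.8 ] 0.0003
```

View pics/push0.png

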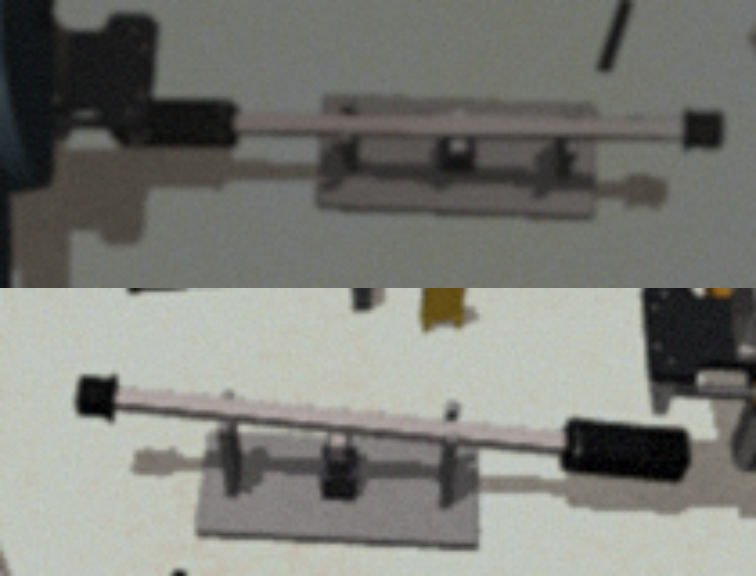

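Both views show the closed fingers beside the grip end at the right height. The shaft is untouched, with slope -0.11. I'll push it in small increments now.

Call:
move_arm(
  motion=[
    [[0,0,0],[0,-2,0],0],
    [[0,0,0],[0,-2.5,0],0],
    [[0,0,0],[0,-2.8,0],0],
    [[0,0,0],[0,-3.1,0],0],
    [[0,0,0],[0,-3.4,0],0],
    [[0,0,0],[0,-3.6,0],0],
    [[0,0,0],[0,-3.6,0],0],
    [[0,0,0],[0,-2.8,0],0],
    [[0,0,0],[0,-2.8,0],0],
  ],
)

```text
t: 2.28
tcp_pos: [0.6063, 0.2597, 0.0671]
orientation: [-180.0, -0.0, -178.3]
force: [-1.6, 0.3, 0.3]
finger_gap: 0.0006
```

```bash
python3 -c "
from h import *
look()"
```

```text
T slope -0.0298 z@edge 0.0955 crown_y -0.1509
S slope -0.0276 z@edge 0.0951 crown_y -0.1518
2.38 [0.6063 0.2591 0.0669] [ 0.66 -0.27 -0.25] 0.0006
```

Call:
move_arm(
  motion=[
    [[0,0,0],[0,0,0],0],
    [[0,0,0],[0,0,0],0],
    [[0,0,0],[0,0,0],0],
    [[0,0,0],[0,0,0],0],
    [[0,0,0],[0,0,0],0],
  ],
)

```text
t: 2.8
tcp_pos: [0.6067, 0.2589, 0.0674]
orientation: [-180.0, -0.0, -178.3]
force: [-0.2, 0.0, 0.5]
finger_gap: 0.0005
```

```bash
python3 -c "
from h import *
look()"
```

```text
T slope -0.1007 z@edge 0.0955 crown_y -0.1509
S slope -0.1031 z@edge 0.0952 crown_y -0.1499
2.9 [0.6068 0.2589 0.0675] [-0.53 -0.68  0.05] 0.0004
```

Call:
move_arm(
  motion=[
    [[0,0,0],[0,-0.7,0],0],
    [[0,0,0],[0,-0.95,0],0],
    [[0,0,0],[0,-1.1,0],0],
    [[0,0,0],[0,-1.1,0],0],
    [[0,0,0],[0,-0.3,0],0],
  ],
)

```text
t: 3.32
tcp_pos: [0.607, 0.2549, 0.0675]
orientation: [-179.9, -0.0, -178.4]
force: [-0.0, -0.9, -0.7]
finger_gap: 0.0006
```

```bash
python3 -c "
from h import *
for i in range(7): look()"
```

```text
T slope -0.1063 z@edge 0.0956 crown_y -0.1534
S slope -0.1049 z@edge 0.0951 crown_y -0.1542
3.42 [0.6067 0.2567 0.0675] [-0.03  0.81  0.45] 0.0003
T slope -0.1039 z@edge 0.0956 crown_y -0.1536
S slope -0.1036 z@edge 0.0953 crown_y -0.1543
3.52 [0.6067 0.2562 0.0673] [ 0.16  0.13 -0.17] 0.0003
T slope -0.1044 z@edge 0.0956 crown_y -0.1534
S slope -0.1081 z@edge 0.0951 crown_y -0.1544
3.62 [0.6067 0.256  0.0673] [ 0.83 -0.67 -0.38] 0.0007
T slope -0.1148 z@edge 0.0955 crown_y -0.1534
S slope -0.1093 z@edge 0.0952 crown_y -0.1542
3.72 [0.6068 0.2559 0.0674] [0.78 0.01 0.02] 0.0006
T slope -0.1029 z@edge 0.0954 crown_y -0.1534
S slope -0.1119 z@edge 0.0952 crown_y -0.1542
3.82 [0.6068 0.2559 0.0674] [-0.24  0.03  0.5 ] 0.0005
T slope -0.1027 z@edge 0.0953 crown_y -0.1534
S slope -0.1125 z@edge 0.0952 crown_y -0.1545
3.92 [0.6068 0.256  0.0675] [0.5  1.22 0.3 ] 0.0008
T slope -0.1062 z@edge 0.0955 crown_y -0.1533
S slope -0.1097 z@edge 0.0952 crown_y -0.1543
4.02 [0.6068 0.256  0.0675] [-0.94  0.16 -1.07] 0.0005
```

Call:
move_arm(
  motion=[
    [[0,0,0],[0,-0.7,0],0],
    [[0,0,0],[0,-0.95,0],0],
    [[0,0,0],[0,-1.1,0],0],
    [[0,0,0],[0,-1.1,0],0],
    [[0,0,0],[0,-0.3,0],0],
    [[0,0,0],[0,-0.3,0],0],
    [[0,0,0],[0,-0.3,0],0],
  ],
)

```text
t: 4.6
tcp_pos: [0.6068, 0.2534, 0.0674]
orientation: [-180.0, -0.0, -178.3]
force: [-0.3, -0.2, 0.2]
finger_gap: -0.0001
```

```bash
python3 -c "
from h import *
for i in range(3): look()"
```

```text
T slope -0.1057 z@edge 0.0953 crown_y -0.1574
S slope -0.1080 z@edge 0.0952 crown_y -0.1567
4.7 [0.6068 0.2531 0.0673] [0.07 0.57 0.35] 0.0003
T slope -0.1039 z@edge 0.0957 crown_y -0.1574
S slope -0.1086 z@edge 0.0954 crown_y -0.1563
4.8 [0.6068 0.253  0.0673] [ 0.17 -0.   -0.41] 0.0005
T slope -0.1059 z@edge 0.0957 crown_y -0.1576
S slope -0.1064 z@edge 0.0951 crown_y -0.1565
4.9 [0.6069 0.2529 0.0674] [ 0.19 -0.33 -0.11] 0.0004
```

Call:
move_arm(
  motion=[
    [[0,0,0],[0,-0.7,0],0],
    [[0,0,0],[0,-0.95,0],0],
    [[0,0,0],[0,-1.1,0],0],
    [[0,0,0],[0,-1.1,0],0],
    [[0,0,0],[0,-0.3,0],0],
    [[0,0,0],[0,-0.3,0],0],
    [[0,0,0],[0,-0.3,0],0],
  ],
)

```text
t: 5.48
tcp_pos: [0.6069, 0.2504, 0.0674]
orientation: [-180.0, -0.0, -178.3]
force: [0.7, -0.7, 0.6]
finger_gap: 0.0004
```

```bash
python3 -c "
from h import *
for i in range(3): look()"
```

```text
T slope -0.1050 z@edge 0.0957 crown_y -0.1601
S slope -0.1077 z@edge 0.0951 crown_y -0.1596
5.58 [0.6069 0.2501 0.0674] [0.32 0.07 0.27] 0.0005
T slope -0.1079 z@edge 0.0956 crown_y -0.1601
S slope -0.1062 z@edge 0.0953 crown_y -0.1598
5.68 [0.6069 0.25   0.0674] [-0.58  0.43 -0.51] 0.0004
T slope -0.1018 z@edge 0.0957 crown_y -0.1601
S slope -0.1116 z@edge 0.0950 crown_y -0.1596
5.78 [0.607  0.2499 0.0674] [-0.71  0.78 -0.61] 0.0003
```

Call:
move_arm(
  motion=[
    [[0,0,0],[0,-0.7,0],0],
    [[0,0,0],[0,-0.95,0],0],
    [[0,0,0],[0,-1.1,0],0],
    [[0,0,0],[0,-1.1,0],0],
    [[0,0,0],[0,-0.3,0],0],
    [[0,0,0],[0,-0.3,0],0],
    [[0,0,0],[0,-0.3,0],0],
  ],
)

```text
t: 6.37
tcp_pos: [0.607, 0.2474, 0.0674]
orientation: [-180.0, -0.0, -178.3]
force: [0.5, 0.4, -0.1]
finger_gap: 0.0005
```

```bash
python3 -c "
from h import *
for i in range(3): look()"
```

```text
T slope -0.0996 z@edge 0.0959 crown_y -0.1628
S slope -0.0949 z@edge 0.0952 crown_y -0.1634
6.47 [0.607  0.2471 0.0674] [ 0.14 -0.09 -0.37] 0.0004
T slope -0.0976 z@edge 0.0956 crown_y -0.1630
S slope -0.0943 z@edge 0.0950 crown_y -0.1633
6.57 [0.607  0.247  0.0674] [-0.27 -0.06 -0.72] 0.0006
T slope -0.0910 z@edge 0.0960 crown_y -0.1630
S slope -0.0901 z@edge 0.0950 crown_y -0.1634
6.67 [0.6071 0.247  0.0674] [ 0.19  0.12 -0.56] 0.0002
```

Call:
move_arm(
  motion=[
    [[0,0,0],[0,-0.7,0],0],
    [[0,0,0],[0,-0.95,0],0],
    [[0,0,0],[0,-1.1,0],0],
    [[0,0,0],[0,-1.1,0],0],
    [[0,0,0],[0,-0.3,0],0],
    [[0,0,0],[0,-0.3,0],0],
    [[0,0,0],[0,-0.3,0],0],
  ],
)

```text
t: 7.25
tcp_pos: [0.6071, 0.2444, 0.0674]
orientation: [-180.0, -0.0, -178.3]
force: [-0.3, -0.9, 0.8]
finger_gap: 0.0005
```

```bash
python3 -c "
from h import *
for i in range(3): look()"
```

```text
T slope -0.0448 z@edge 0.0955 crown_y -0.1674
S slope -0.0226 z@edge 0.0947 crown_y -0.1677
7.35 [0.6071 0.2441 0.0674] [-0.01  0.4   0.21] 0.0006
T slope -0.0046 z@edge 0.0952 crown_y -0.1679
S slope 0.0231 z@edge 0.0950 crown_y -0.1682
7.45 [0.6071 0.244  0.0674] [ 0.24 -0.4  -1.35] 0.0003
T slope 0.0442 z@edge 0.0958 crown_y -0.1694
S slope 0.0365 z@edge 0.0947 crown_y -0.1682
7.55 [0.6072 0.244  0.0674] [ 0.71 -0.35 -0.12] 0.0007
```

```bash
python3 -c "
from h import *
for i in range(10): look()" | grep -v '^[0-9]'
```

```text
T slope 0.0770 z@edge 0.0960 crown_y -0.1682
S slope 0.0940 z@edge 0.0953 crown_y -0.1686
T slope 0.0880 z@edge 0.0959 crown_y -0.1690
S slope 0.1031 z@edge 0.0953 crown_y -0.1678
T slope 0.0943 z@edge 0.0957 crown_y -0.1691
S slope 0.1048 z@edge 0.0951 crown_y -0.1677
T slope 0.0913 z@edge 0.0959 crown_y -0.1690
S slope 0.0984 z@edge 0.0951 crown_y -0.1682
T slope 0.0773 z@edge 0.0957 crown_y -0.1686
S slope 0.0718 z@edge 0.0956 crown_y -0.1678
T slope 0.0670 z@edge 0.0957 crown_y -0.1681
S slope 0.0406 z@edge 0.0946 crown_y -0.1680
T slope 0.0410 z@edge 0.0956 crown_y -0.1694
S slope 0.0226 z@edge 0.0947 crown_y -0.1683
T slope 0.0171 z@edge 0.0955 crown_y -0.1684
S slope 0.0046 z@edge 0.0951 crown_y -0.1678
T slope -0.0172 z@edge 0.0953 crown_y -0.1672
S slope -0.0281 z@edge 0.0949 crown_y -0.1674
T slope -0.0326 z@edge 0.0953 crown_y -0.1666
S slope -0.0415 z@edge 0.0949 crown_y -0.1675
```

```bash
python3 -c "
from h import *
plan([.4416,.0216,.17],190);plan([.4416,.0216,.028],190)"
```

```text
turn [ 0.      0.     -0.1453] shift cm [ 17.2  -21.75 -10.26]
turn [ 0.      0.     -0.1453] shift cm [ 17.2  -21.75   3.94]
```

Call:
move_arm(
  motion=[
    [[0,0,0],[0,1,-0.5],0],
    [[0,0,0],[0,1.2,-4],0],
    [[0,0,0],[0.5,1,-8],0],
    [[0,0,0],[2,-1,-10.3],0],
    [[0,0,-0.1],[4.4,-4,-10.3],0],
    [[0,0,-0.145],[6.8,-7.1,-10.3],0],
    [[0,0,-0.145],[9.2,-10.2,-10.3],0],
    [[0,0,-0.145],[11.6,-13.3,-10.3],0.2],
    [[0,0,-0.145],[14,-16.4,-10.3],0.4],
    [[0,0,-0.145],[16.4,-19.5,-10.3],0.4],
  ],
)

```text
t: 9.38
tcp_pos: [0.4479, 0.0438, 0.1709]
orientation: [-180.0, 0.1, -170.0]
force: [1.1, -0.2, -0.4]
finger_gap: 0.0172
```

```bash
python3 -c "
from h import *
for i in range(2): look()
plan([.4416,.0216,.10],190);plan([.4416,.0216,.028],190)"
```

```text
T slope -0.0117 z@edge 0.0954 crown_y -0.1676
S slope -0.0162 z@edge 0.0948 crown_y -0.1676
9.48 [0.4468 0.0422 0.1705] [ 0.71 -0.25 -0.99] 0.0251
T slope -0.0135 z@edge 0.0954 crown_y -0.1674
S slope -0.0178 z@edge 0.0950 crown_y -0.1678
9.58 [0.4492 0.0442 0.1712] [0.45 0.38 0.51] 0.0327
turn [-0.0002  0.0018 -0.0019] shift cm [ 1.15 -2.09  7.12]
turn [-0.0002  0.0018 -0.0019] shift cm [ 1.16 -2.09 14.32]
```

Settling. Before descending I'll take a picture of the clip and the open fingers from above it.

Call:
move_arm(
  motion=[
    [[0,0,0],[1.15,-2.1,2],0.4],
    [[0,0,0],[1.15,-2.1,5],0.4],
    [[0,0,0],[1.15,-2.1,6.5],0.4],
    [[0,0,0],[1.15,-2.1,6.5],0.4],
  ],
)

```text
t: 9.92
tcp_pos: [0.4394, 0.0231, 0.1024]
orientation: [179.8, -0.3, -169.9]
force: [-0.7, 0.4, -0.4]
finger_gap: 0.0378
```

```bash
python3 -c "
from h import *
look()
plan([.4416,.0216,.028],190)
c=cam('scene');d=cam('top')
P=cloud(c);m=(abs(P[...,0]-.4416)<.03)&(abs(P[...,1]-.0216)<.025)&(P[...,2]>.056)&(P[...,2]<.066);print(m.sum(),P[m].mean(0),cv2.minAreaRect((P[m][:,:2]*1000).astype(np.float32)))
a=cv2.resize(c['img'][120:230,255:400],(600,455),interpolation=cv2.INTER_CUBIC);cv2.imwrite('pics/clip1.png',cv2.convertScaleAbs(a,alpha=1.5))"
```

```text
T slope 0.0201 z@edge 0.0958 crown_y -0.1684
S slope 0.0119 z@edge 0.0948 crown_y -0.1684
10.02 [0.4419 0.0225 0.1058] [0.   0.76 0.12] 0.0373
turn [ 0.0003 -0.0003  0.0013] shift cm [ 0.05 -0.09  7.78]
51 [0.44170273 0.02126991 0.06028391] ((441.12713623046875, 21.474163055419922), (30.873367309570312, 13.149151802062988), 5.011628150939941)
```

View pics/clip1.png

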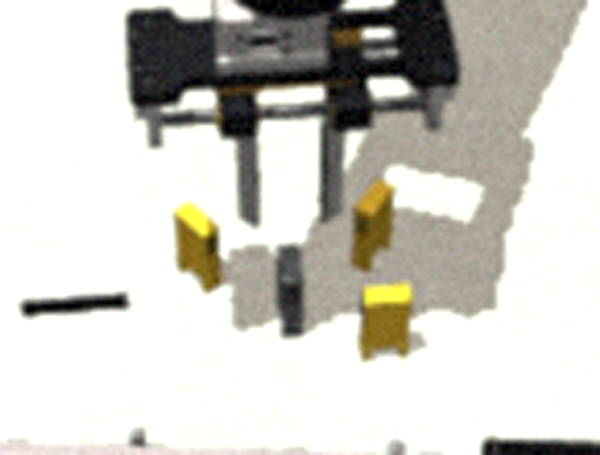

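The open fingers at (250,220) and (330,220) straddle the grey clip at (290,290), and the yellow ones are clear. Descending to grip.

Call:
move_arm(
  motion=[
    [[0,0,0.03],[0,-0.05,3],0.4],
    [[0,0,0.03],[0,-0.05,6],0.4],
    [[0,0,0.03],[0,-0.05,7.7],0.4],
    [[0,0,0.03],[0,-0.05,7.7],0.4],
    [[0,0,0.03],[0,-0.05,7.7],0.25],
    [[0,0,0.03],[0,-0.05,7.7],0.15],
    [[0,0,0.03],[0,-0.05,7.7],0.05],
    [[0,0,0.03],[0,-0.05,7.7],0.05],
    [[0,0,0.03],[0,-0.05,7.7],0.05],
  ],
  newtons=8,
)

```text
t: 10.87
tcp_pos: [0.4428, 0.021, 0.0301]
orientation: [-179.9, 0.2, -171.7]
force: [0.0, 0.2, 4.8]
finger_gap: 0.014
```

```bash
python3 -c "
from h import *
for i in range(5): look()"
```

```text
T slope 0.0009 z@edge 0.0955 crown_y -0.1678
S slope 0.0120 z@edge 0.0948 crown_y -0.1679
10.97 [0.4428 0.0209 0.0301] [-0.02  0.35  5.83] 0.0139
T slope -0.0014 z@edge 0.0957 crown_y -0.1677
S slope 0.0094 z@edge 0.0950 crown_y -0.1681
11.07 [0.4428 0.0209 0.0301] [-1.05 -0.18  6.41] 0.014
T slope 0.0022 z@edge 0.0956 crown_y -0.1679
S slope 0.0073 z@edge 0.0950 crown_y -0.1680
11.17 [0.4428 0.0209 0.0301] [-1.02  0.26  6.14] 0.0144
T slope 0.0066 z@edge 0.0955 crown_y -0.1680
S slope 0.0099 z@edge 0.0948 crown_y -0.1679
11.27 [0.4428 0.0209 0.0301] [-0.93 -0.06  7.14] 0.0142
T slope 0.0016 z@edge 0.0954 crown_y -0.1679
S slope 0.0060 z@edge 0.0951 crown_y -0.1680
11.37 [0.4428 0.0209 0.0301] [-1.23  0.21  7.37] 0.0138
```

```bash
python3 -c "
from h import *
for n in('top','scene'):
    c=cam(n);P=cloud(c);m=(abs(P[...,0]-.612)<.03)&(abs(P[...,1]-.04)<.1)&(P[...,2]>.088)&(P[...,2]<.102)
    q=P[m];a=np.polyfit(q[:,1],q[:,0],1);print(n,len(q),a,'x@edge',np.polyval(a,.0218),np.median(q[:,2]))
plan([.4428,.0218,.17],181.9);plan([.6135,.0218,.17],181.9)"
```

```text
top 565 [-0.03955576  0.61479777] x@edge 0.6139354582340284 0.09629517082435121
scene 612 [-0.03993086  0.61599302] x@edge 0.6151225260491913 0.09676053569643914
turn [-0.0007  0.0028  0.111 ] shift cm [ -0.05   0.08 -13.99]
turn [-0.0007  0.0028  0.111 ] shift cm [-16.94  -2.38 -13.95]
```

Call:
move_arm(
  motion=[
    [[0,0,0],[0,0,-2],0.05],
    [[0,0,0],[0,0,-5],0.05],
    [[0,0,0],[0,0,-8],0.05],
    [[0,0,0],[0,0,-11],0.05],
    [[0,0,0],[0,0,-14],0.05],
    [[0,0,0],[0,0,-14],0.05],
    [[0,0,0],[0,0,-14],0.05],
  ],
)

```text
t: 12.05
tcp_pos: [0.4426, 0.0209, 0.1705]
orientation: [-179.9, 0.3, -171.7]
force: [-0.4, 0.1, -1.5]
finger_gap: 0.0139
```

```bash
python3 -c "
from h import *
look();plan([.6155,.0215,.17],182)"
```

```text
T slope 0.0090 z@edge 0.0953 crown_y -0.1678
S slope 0.0047 z@edge 0.0948 crown_y -0.1680
12.15 [0.4406 0.0213 0.1675] [-0.64  1.1  -0.17] 0.0137
turn [ 0.0005 -0.0016  0.1093] shift cm [-17.31  -2.49  -0.28]
```

Call:
move_arm(
  motion=[
    [[0,0,0.04],[-2,-0.3,0],0.05],
    [[0,0,0.08],[-5,-0.7,0],0.05],
    [[0,0,0.109],[-8.5,-1.2,0],0.05],
    [[0,0,0.109],[-12,-1.7,0],0.05],
    [[0,0,0.109],[-15,-2.2,0],0.05],
    [[0,0,0.109],[-17,-2.5,0],0.05],
    [[0,0,0.109],[-17.2,-2.5,0],0.05],
    [[0,0,0.109],[-17.2,-2.5,0],0.05],
    [[0,0,0.109],[-17.2,-2.5,0],0.05],
  ],
)

```text
t: 12.9
tcp_pos: [0.6134, 0.0214, 0.1667]
orientation: [180.0, -0.2, -178.0]
force: [0.1, -0.3, 0.0]
finger_gap: 0.014
```

```bash
python3 -c "
from h import *
look();plan([.6155,.0215,.12],182)
c=cam('scene');P=cloud(c)
m=(abs(P[...,0]-.6155)<.03)&(abs(P[...,1]-.0215)<.02)&(P[...,2]>.137)&(P[...,2]<.165);q=P[m];print(m.sum(),q.min(0),q.max(0))
a=cv2.resize(c['img'][150:280,250:410],(738,600),interpolation=cv2.INTER_CUBIC);cv2.imwrite('pics/over.png',cv2.convertScaleAbs(a,alpha=1.5))"
```

```text
Traceback (most recent call last):
  File "h.py", line 30, in look
    q=P[m]; a=np.polyfit(q[:,1],q[:,2],1); k=abs(q[:,2]-np.polyval(a,q[:,1]))<.006; a=np.polyfit(q[k,1],q[k,2],1)
              ~~~~~~~~~~^^^^^^^^^^^^^^^^^
TypeError: expected non-empty vector for x
```

```bash
sed -i "s/cs=\[cam('top'),cam('scene')\]/cs=[cam('scene')]/; s/zip('TS',cs)/zip('S',cs)/" h.py; python3 -c "
from h import *
look();plan([.6155,.0215,.12],182)
c=cam('scene');P=cloud(c)
m=(abs(P[...,0]-.6155)<.03)&(abs(P[...,1]-.0215)<.02)&(P[...,2]>.137)&(P[...,2]<.165);q=P[m];print(m.sum(),q.min(0),q.max(0))
a=cv2.resize(c['img'][150:280,250:410],(738,600),interpolation=cv2.INTER_CUBIC);cv2.imwrite('pics/over.png',cv2.convertScaleAbs(a,alpha=1.5))"
```

```text
S slope 0.0097 z@edge 0.0949 crown_y -0.1679
13.05 [0.6139 0.0213 0.1682] [-0.05 -0.52  0.36] 0.014
turn [ 0.0001 -0.001   0.0003] shift cm [-0.17  0.02  4.81]
47 [0.62425194 0.01365696 0.1397126 ] [0.62754404 0.02683227 0.16492974]
```

View pics/over.png

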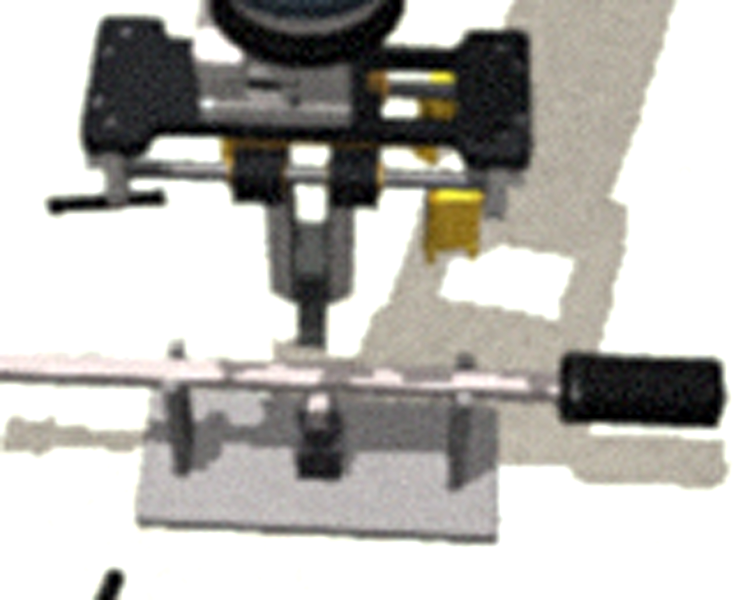

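```bash
python3 -c "
from h import *
c=dict(np.load('scene0.npz'))
f=lambda u,v,z:px(c,250+(u+.5)/4.6125-.5,150+(v+.5)/4.6154-.5,z)
print('blade',f(318,402,.082),f(319,440,.045)); print('clip',f(312,322,.15))
print('base front mid',f(137,525,.012),f(496,540,.012))
r0=dict(np.load('top0.npz'))
for u,v in((412,115),(446,115)): print(px(r0,210+(u+.5)/4-.5,160+(v+.5)/4-.5,.085))
"
```

```text
blade [0.62081083 0.02266815 0.082     ] [0.62056756 0.02290281 0.045     ]
clip [0.61971432 0.02022622 0.15      ]
base front mid [ 0.66008575 -0.06850264  0.012     ] [0.65236606 0.11730623 0.012     ]
[0.60689049 0.03206606 0.085     ]
[0.60826885 0.01258344 0.085     ]
```

Call:
move_arm(
  motion=[
    [[0,0,0],[-0.2,0.15,0],0.05],
    [[0,0,0],[-0.2,0.15,1.5],0.05],
    [[0,0,0],[-0.2,0.15,3],0.05],
    [[0,0,0],[-0.2,0.15,3.5],0.05],
    [[0,0,0],[-0.2,0.15,3.5],0.05],
    [[0,0,0],[-0.2,0.15,3.5],0.05],
  ],
)

```text
t: 13.6
tcp_pos: [0.617, 0.0228, 0.1337]
orientation: [-180.0, -0.0, -178.0]
force: [-0.2, 0.3, -0.1]
finger_gap: 0.014
```

```bash
python3 -c "
from h import *
look();plan([.616,.0227,.1165],182)
c=cam('scene')
a=cv2.resize(c['img'][180:280,270:390],(720,600),interpolation=cv2.INTER_CUBIC);cv2.imwrite('pics/over2.png',cv2.convertScaleAbs(a,alpha=1.3))"
```

```text
S slope 0.0051 z@edge 0.0958 crown_y -0.1679
13.65 [0.6175 0.0227 0.1343] [-0.98 -0.51  0.19] 0.0138
turn [-0.0002  0.0012  0.0003] shift cm [0.15 0.01 1.78]
```

View pics/over2.png

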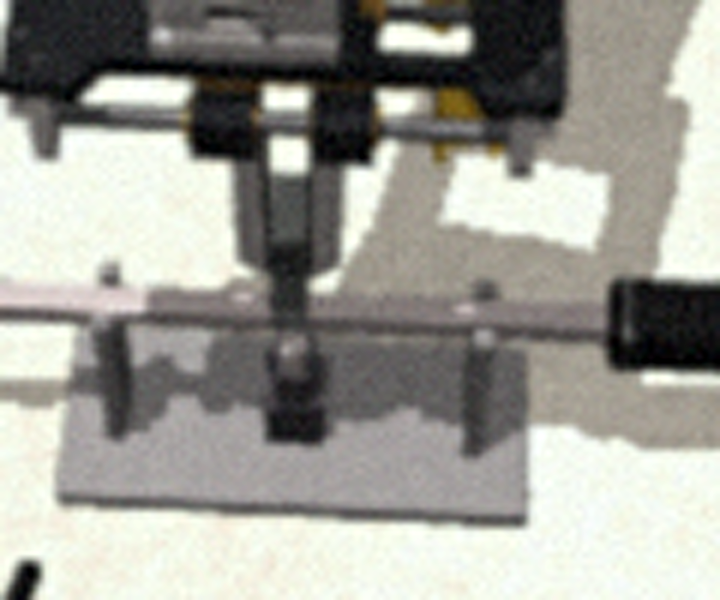

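The shaft is level. The clip at x≈291 lies over the blade at x≈296, which agrees once I allow for the parallax from its extra height. Now lowering slowly.

Call:
move_arm(
  motion=[
    [[0,0,0],[0.12,0,0.3],0.05],
    [[0,0,0],[0.12,0,0.7],0.05],
    [[0,0,0],[0.12,0,1.1],0.05],
    [[0,0,0],[0.12,0,1.4],0.05],
    [[0,0,0],[0.12,0,1.6],0.05],
    [[0,0,0],[0.12,0,1.7],0.05],
    [[0,0,0],[0.12,0,1.7],0.05],
    [[0,0,0],[0.12,0,1.7],0.05],
  ],
)

```text
t: 14.37
tcp_pos: [0.616, 0.0227, 0.1165]
orientation: [-180.0, 0.0, -178.0]
force: [-0.4, -0.0, -0.3]
finger_gap: 0.0136
```

```bash
python3 -c "
from h import *
look();look();print(r.observe()['orientation'])"
```

```text
S slope -0.0009 z@edge 0.0959 crown_y -0.1677
14.42 [0.616  0.0227 0.1165] [ 0.58  0.09 -0.81] 0.0136
S slope 0.0059 z@edge 0.0960 crown_y -0.1679
14.47 [0.616  0.0226 0.1166] [ 0.47 -0.66 -0.9 ] 0.014
[-1.79994566e+02  1.37283025e-02 -1.77980286e+02]
```

Call:
move_arm(
  motion=[
    [[0,0,0],[0,0,0.02],0.05],
    [[0,0,0],[0,0,0.03],0.05],
    [[0,0,0],[0,0,0.03],0.05],
    [[0,0,0],[0,0,0.03],0.16],
    [[0,0,0],[0,0,0.03],0.18],
    [[0,0,0],[0,0,0.03],0.2],
    [[0,0,0],[0,0,0.03],0.25],
    [[0,0,0],[0,0,0.03],0.3],
    [[0,0,0],[0,0,0.03],0.3],
    [[0,0,0],[0,0,0.03],0.3],
  ],
)

```text
t: 15.3
tcp_pos: [0.6159, 0.0227, 0.1162]
orientation: [-180.0, 0.0, -178.0]
force: [-0.1, 0.7, 0.1]
finger_gap: 0.028
```

```bash
python3 -c "
from h import *
for i in range(3):look()
c=cam('scene')
a=cv2.resize(c['img'][180:280,270:390],(720,600),interpolation=cv2.INTER_CUBIC);cv2.imwrite('pics/rel.png',cv2.convertScaleAbs(a,alpha=1.3))"
```

```text
S slope 0.0003 z@edge 0.0961 crown_y -0.1679
15.35 [0.6159 0.0227 0.1162] [-0.   -0.98 -0.2 ] 0.0281
S slope 0.0058 z@edge 0.0962 crown_y -0.1679
15.4 [0.6159 0.0227 0.1162] [-0.38  0.51 -0.8 ] 0.0284
S slope 0.0007 z@edge 0.0961 crown_y -0.1679
15.45 [0.6159 0.0227 0.1161] [0.54 1.12 0.42] 0.0283
```

View pics/rel.png

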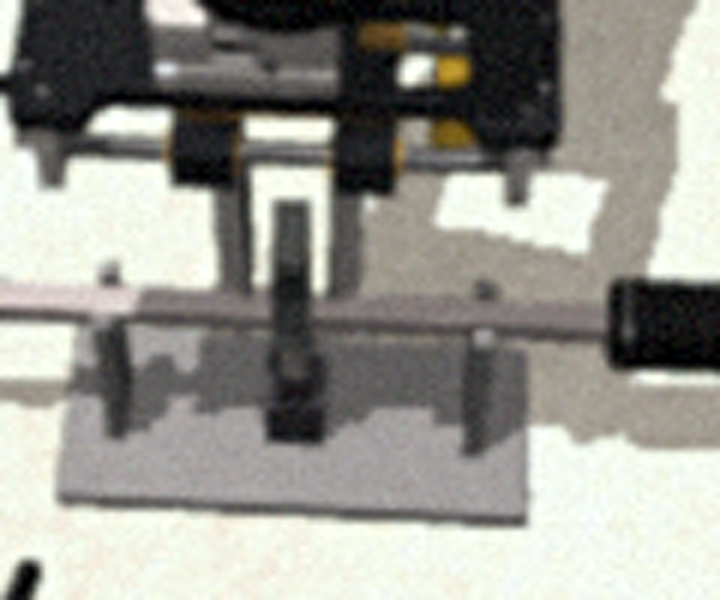

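The clip is released and stands upright at (292,275) over the blade, with the shaft level and the fingers clear. I'll rise straight up and back away.

Call:
move_arm(
  motion=[
    [[0,0,0],[0,0,-1],0.3],
    [[0,0,0],[0,0,-3],0.3],
    [[0,0,0],[0,0,-6],0.3],
    [[0,0,0],[0,0,-9],0.3],
    [[0,0,0],[2,0,-11],0.3],
    [[0,0,0],[6,0,-12],0.3],
    [[0,0,0],[10,0,-12],0.3],
    [[0,0,0],[14,0,-12],0.3],
    [[0,0,0],[17,2,-12],0.3],
    [[0,0,0],[17,6,-12],0.3],
  ],
)

```text
t: 16.33
tcp_pos: [0.4401, 0.0751, 0.2363]
orientation: [-179.9, -0.0, -178.3]
force: [0.9, -0.1, 0.5]
finger_gap: 0.028
```

Call:
move_arm(
  motion=[
    [[0,0,0],[0,4,0],0.3],
    [[0,0,0],[0,8,0],0.3],
    [[0,0,0],[0,12,0],0.3],
    [[0,0,0],[0,12,0],0.3],
    [[0,0,0],[0,12,0],0.3],
    [[0,0,0],[0,12,0],0.3],
  ],
)

```text
t: 16.83
tcp_pos: [0.4397, 0.1964, 0.2366]
orientation: [-180.0, 0.0, -178.0]
force: [-0.2, 0.2, 0.0]
finger_gap: 0.0279
```

```bash
python3 -c "
from h import *
for i in range(4):look()
c=cam('scene');d=cam('top')
for k in (c,d):
    P=cloud(k);m=(abs(P[...,0]-.614)<.03)&(abs(P[...,1]-.022)<.03)&(P[...,2]>.135)&(P[...,2]<.2);q=P[m];print('clip top',len(q),q.mean(0).round(4),q[:,2].max(),cv2.minAreaRect((q[:,:2]*1000).astype(np.float32)))
    m=(abs(P[...,0]-.614)<.03)&(abs(P[...,1]-.02)<.1)&(abs(P[...,1]-.022)>.02)&(abs(P[...,2]-.095)<.0065);q=P[m];print('slope',np.polyfit(q[:,1],q[:,2],1))
a=np.vstack([cv2.resize(d['img'][150:230,190:400],(756,288)),cv2.resize(c['img'][195:275,225:435],(756,288))]);cv2.imwrite('pics/fin.png',cv2.convertScaleAbs(a,alpha=1.4))"
```

```text
S slope 0.0088 z@edge 0.0959 crown_y -0.1678
16.88 [0.4399 0.1958 0.2365] [-0.49 -0.09 -0.4 ] 0.0282
S slope 0.0074 z@edge 0.0960 crown_y -0.1681
16.93 [0.4399 0.1955 0.2364] [ 0.04 -0.55 -0.38] 0.0281
S slope 0.0063 z@edge 0.0962 crown_y -0.1678
16.98 [0.44   0.1954 0.2363] [-0.61  0.21 -0.4 ] 0.0282
S slope -0.0021 z@edge 0.0959 crown_y -0.1680
17.03 [0.44   0.1954 0.2363] [ 0.84 -0.31  0.43] 0.0286
clip top 93 [0.616  0.0211 0.145 ] 0.14877918632376325 ((614.5120849609375, 21.29883575439453), (30.647794723510742, 13.171449661254883), 5.255967617034912)
slope [0.00281478 0.09603221]
clip top 97 [0.6134 0.0205 0.1447] 0.1491302555786977 ((614.8992309570312, 20.926193237304688), (30.003965377807617, 13.047575950622559), 4.054349422454834)
slope [0.00126782 0.09582593]
```

View pics/fin.png

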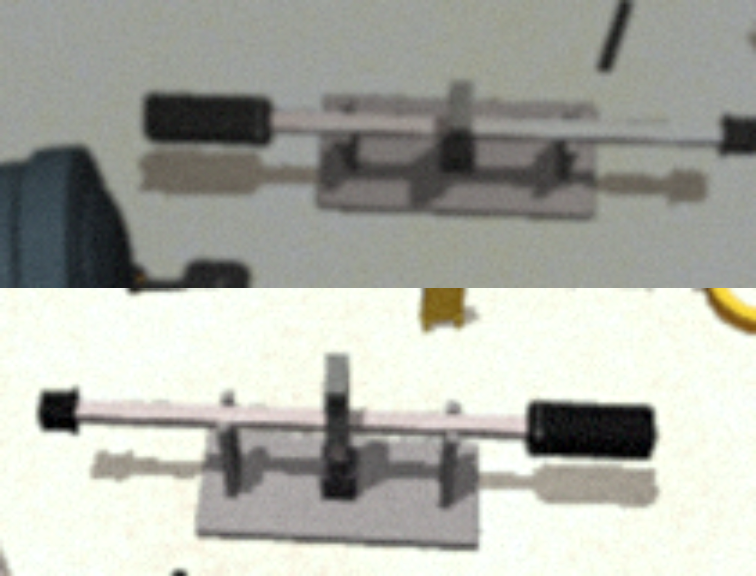

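The final view shows the clip upright and fully down: its top is at about 0.146 m, which is the expected height. It sits over the blade and the shaft is level. I'll check once more that it is stable after a second, then hand in.

Call:
move_arm(
  motion=[
    [[0,0,0],[0,0,0],0.3],
    [[0,0,0],[0,0,0],0.3],
    [[0,0,0],[0,0,0],0.3],
    [[0,0,0],[0,0,0],0.3],
    [[0,0,0],[0,0,0],0.3],
    [[0,0,0],[0,0,0],0.3],
    [[0,0,0],[0,0,0],0.3],
    [[0,0,0],[0,0,0],0.3],
    [[0,0,0],[0,0,0],0.3],
    [[0,0,0],[0,0,0],0.3],
  ],
)

```text
t: 17.97
tcp_pos: [0.4396, 0.1966, 0.2362]
orientation: [180.0, -0.0, -178.0]
force: [0.5, -1.0, 0.0]
finger_gap: 0.0278
```

```bash
python3 -c "
from h import *
c=cam('top');P=cloud(c);m=(abs(P[...,0]-.614)<.03)&(abs(P[...,1]-.02)<.1)&(abs(P[...,1]-.022)>.02)&(P[...,2]>.08)&(P[...,2]<.115);q=P[m];s=np.polyfit(q[:,1],q[:,2],1);print(s)
look()
if abs(s[0])<.02: print(r.job_done())"
```

```text
[0.00327193 0.09512943]
S slope 0.0062 z@edge 0.0960 crown_y -0.1678
18.07 [0.4396 0.1966 0.2361] [ 0.38  0.74 -0.87] 0.0284
the job is handed in; nothing more can be done
None
```

The umbrella shaft now lies level by itself on the edge, with the grey clip astride it over the edge. I handed the job in at about 18 s.

- **Sliding:** I pushed the grip's end face with closed fingers, backing off after each push to see whether the shaft levelled. It moved about 25 mm in total to the stand's -y side. The first push briefly swung the tilted shaft towards level on the edge. The last push came while it was already righting itself slowly. It then rocked both ways and settled level untouched.
- **Clip:** I gripped it lightly and lowered it to about contact height with no measurable contact force. I then released it and withdrew straight up.
- **Last checks, with the arm well clear:**
  - **Level:** the measured slope was 0.003 rad from the top camera and 0.006 rad from the scene camera, within measurement noise. It had not changed after a second's wait.
  - **Clip height:** its top is at about 0.146 m, so it is fully down.
  - **Clip position:** its centre measured at y ≈ 0.021 m. I measured the edge at about 0.022 m, with individual readings from 0.021 to 0.025 m, so the clip looks about 1 mm off the edge centre.
- **Other objects:** I touched none of them, but I did not re-measure their positions at the end.

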